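Find the hidden catch of the takings drawer

ROBOT

A 6-joint arm with a two-finger parallel gripper is mounted at the origin on the work surface. World frame = base frame: x ahead of the robot, y to its left, z up, the work surface at z = 0. Lengths are in m, angles in rad, forces in N, time in s.
With the tool pointing down it reaches from about 0.325 to 0.925 m from the base axis. Payload 3.1 kg.
Tool frame: the origin (TCP) lies where the fingers leave the gripper's body, on its centre line; the fingertips stand 73 mm ahead of it and the grasp point (between the pads) lies 54 mm ahead of it; z points along the fingers, y is the direction in which the jaws open and shut (so a half turn about z gives the same grasp; the last joint's range is limited). The gripper opens to 85 mm and grips with 20 to 120 N. Pads are 22 mm wide; open, the fingers measure 114 mm over their backs; the gripper's body (76 mm by 85 mm) begins 54 mm behind the grasp point. The pads swing forward as they close: fully open they stand 13 mm farther back than shut.
Start: joints at [1.147, 0.217, 1.613, -0, 1.311, -0.112], TCP at [0.192, 0.595, 0.304] pointing down, gripper open.
Joint ranges: [-2.75, 2.75], [-0.78, 2.1], [0.31, 2.55], [-1.13, 4.27], [0.13, 2.63], [-2.58, 2.58]. Speed limits (rad/s): [2.79, 2.79, 3.14, 3.14, 3.14, 3.14].

INTERFACE

Orientations are given as a unit quaternion [w, x, y, z].
In Python, from rig import observe, read_camera, camera_info, job_done gives the robot as it stands.
- The arm moves only by the tool carry_out, never from a script. Its argument "increments" is a list that holds one entry, the list of rows, each a list of 5 numbers: the shift along the tool's x, y, z in mm, then the turn about the tool's z in rad, then the opening, from -1 (shut) to 1 (fully open), so that 0 is half open. In form: [[[tx, ty, tz, yaw, jaw], ...]]. A call has 1 to 20 rows; each row is the pose to reach, as a shift and turn from the pose measured when the call began, along the tool's axes at that moment; what a row does not reach only later rows make up. A row lasts 1/12 s, in which the tool goes at most 41.7 mm and 7.16 degrees, less where a joint would pass 70% of its speed; a pose out of reach is approached as far as the arm can. A call with a gripper value outside its range is refused whole. The fingers move at their own pace and stop on an object; "force" is the grip in N (left out, the last holds). Time passes only in rows, so rows that repeat a pose let the fingers close. It gives the time, the measured TCP pose, the force and the opening at its end, in the units of the state.
- observe(): the state, without advancing time (a new reading comes with each control period).
- read_camera(name): name is "scene" or "top"; returns the picture (400x640x3 uint8, blue, green, red); there is no depth.
- camera_info(name): a dict with "fx", "fy", "cx", "cy" (pixels), "k1" (the pictures are not rectified: a ray, as slopes to the right and down, at radius r is drawn at 1 + k1 r^2 times it, then the intrinsics apply), "rvec" (rotation vector, rad) and "tvec" (3), from world to camera coordinates, as OpenCV has them. Camera axes: x right, y down, z forward; pixel columns grow to the right and rows downward; lengths in m; the calibration is good to about 2 mm. A picture is of the moment at which its call begins. camera_info takes no time and is no camera call.
- job_done(): hands the job in, once; it reports no verdict.
The state is a dict: "time": time; "joint_pos": joint angles; "dq": joint speeds; "joint_efforts": joint torques, N m; "ee_pos": TCP position; "eef_rot": TCP orientation; "ft_force": force on the tool from outside, world axes, zero at the start; "moment": the same for the moment, N m; "opening": finger opening in m.
Only numpy, scipy, OpenCV 4.12 (cv2) and the standard library are available. Lean on these libraries where they do the work, as an engineer would, in place of code of your own. Each camera call takes 0.05 s, during which the arm holds its last target. There are 200 camera calls.

TASK

The takings drawer has a concealed catch: one of the five identical round steel plates set flush in the white cover of the drawer unit gives when pressed, the other four are blanks. Feel across the plates with the shut fingertips and press the one that gives until the drawer springs out by itself, then let go and move clear. Do not touch the drawer itself, and do not move or pick up anything standing about.

Things in the scene. Friction and masses are not known exactly. Their poses are not given: they have to be found in the camera images.
- cabinet: Takings drawer unit fixed to the counter: dark steel box with a flat white cover, 300 mm deep (its x), 420 mm wide (its y), 110 mm tall. Origin: centre of the underside; z up; its front, with the drawer, faces -x. The robot may touch its cover.
- plate_row (a point): Centre of the middle one of five identical round steel plates, on its face; axes as the cabinet's. Plates: 50 mm across in 52 mm holes, in a row along y at -140, -70, 0, 70, 140 mm from here, all faces level, 2 mm below the cover's upper face. Four are solid blanks that do not give; one, looking the same, in a different place each time, is the sprung catch.
- catch (a joint): Travel of the sprung catch plate, m: 0 at rest, 0.007 fully down; 1.5 N starts it, 5 N holds it fully down, and it springs back when let go. It frees the drawer at about 0.0045.
- drawer (a joint): How far the drawer has come out towards the cabinet's -x, m: 0 latched shut, 0.075 fully out. Once freed, its own spring takes it fully out in under a second and keeps it there.
- sauce: Bystander, to be left alone: amber sauce bottle, 56 mm across, 170 mm tall; stands on the rear half of the drawer unit's cover. Origin: centre of its underside.
- tea_cup: Bystander, to be left alone: white tea cup, 72 mm across, 85 mm tall; stands on the rear half of the drawer unit's cover. Origin: centre of its underside.
- spice_jar: Bystander, to be left alone: reddish-brown spice jar, 48 mm across, 85 mm tall; stands on the rear half of the drawer unit's cover. Origin: centre of its underside.
- utensil_pot: Bystander, to be left alone: steel pot, 110 mm across, 130 mm tall, with utensil handles up to 210 mm; stands on the counter beside the unit. Origin: centre of its underside.
- rice_bowl: Bystander, to be left alone: white bowl, 120 mm across, 60 mm tall; stands on the counter beside the unit. Origin: centre of its underside.
- meal_box: Bystander, to be left alone: white takeaway meal box, 156 x 156 x 58 mm; stands on the counter beside the unit. Origin: centre of its underside.
- food_tub: Bystander, to be left alone: clear food tub with blue lid, 118 x 168 x 75 mm; stands on the counter beside the unit. Origin: centre of its underside.
- drawer_face (a point): Centre of the outer face of the drawer's black front panel, 12 mm thick, 398 mm wide and 78 mm tall (from 39 mm below this point to 39 mm above), flush with the unit's front when shut, with no handle. Axes as the cabinet's.

How it is judged:
By the outcome, as a careful person would: the job done as asked, in the order asked, and still so for the second after the job is handed in, with the robot touching nothing.
It also fails if it takes over 45 s, if anything falls off the work surface, if the arm or the gripper's body presses on something with over 40 N, if the wrist force passes 120 N, or if a joint passes its speed limit or range.

## Working session

There is one attempt and no reset: what is moved stays moved. The work goes in short steps, Python scripts to look and compute and a tool call to move; the robot and the scene stay as the last step left them, time stands still between calls to the robot, and variables do not carry over. Pictures are saved under pics/ and viewed, about 8 in all and at most 12, crops included, and the job is handed in when it is done.

Besides the shell and the picture viewer there is one more tool, called after "Emit:" as name([rows], argument=value, ...), one row to a line, values as JSON. carry_out: Moves the arm, as the interface text tells. Its arguments: {"type":"object","properties":{"increments":{"type":"array","items":{"type":"array","items":{"type":"array","items":{"type":"number"}}}},"force":{"type":"number"}},"required":["increments"]}

```bash
mkdir -p pics; python3 - <<'E'
from rig import *
import cv2
for n in("scene","top"):
    cv2.imwrite(f"pics/{n}0.png",read_camera(n)); print(camera_info(n))
print(observe())
E
```

```text
{'fx': 491.3270221998403, 'fy': 491.3270221998403, 'cx': 311.48340140456105, 'cy': 194.2443621183446, 'k1': 0.03013962020542462, 'rvec': array([ 1.35512406,  2.28038626, -0.87917387]), 'tvec': array([ 0.26987312, -0.3080832 ,  1.87291778])}
{'fx': 479.58539246707244, 'fy': 479.58539246707244, 'cx': 317.02022608261024, 'cy': 198.82577830758984, 'k1': -0.0040423025330801315, 'rvec': array([ 2.15663403, -2.20462904,  0.07538081]), 'tvec': array([-0.00281549,  0.57066471,  1.4837625 ])}
{'time': 0.1, 'joint_pos': array([ 1.14676139e+00,  2.17661463e-01,  1.61475579e+00, -2.58337762e-05,
        1.31129962e+00, -1.12197448e-01]), 'dq': array([-0.00078347, -0.00123469, -0.00452965, -0.00108806, -0.00086929,
       -0.00087347]), 'joint_efforts': array([-6.95808358e-04, -3.98071539e+01, -3.04972672e+01, -2.12860969e-04,
        4.14254479e-03, -3.26809879e-05]), 'ee_pos': array([0.19150285, 0.59434188, 0.30271873]), 'eef_rot': array([-2.69334959e-04,  1.55284390e-01,  9.87869237e-01, -1.02747124e-03]), 'ft_force': array([-0.04123562,  0.72166006,  0.3096318 ]), 'moment': array([-0.01477747, -0.0134586 , -0.01446588]), 'opening': 0.08539386138399718}
```

View pics/top0.png

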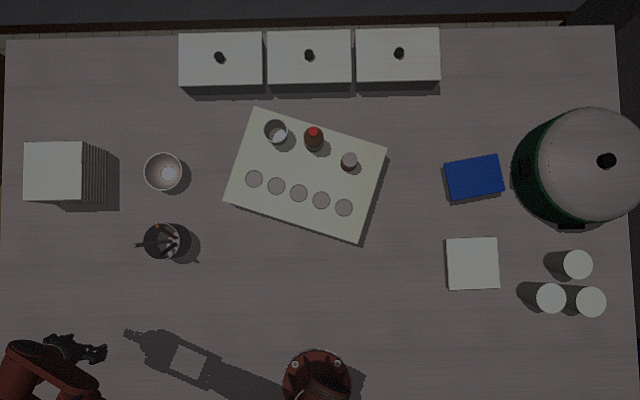

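View pics/scene0.png

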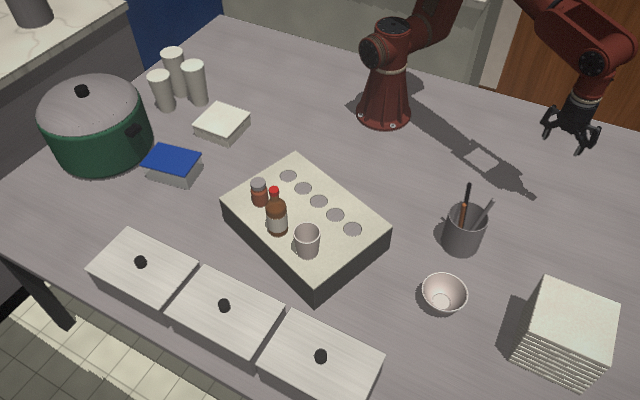

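The top view shows plates at about (254,179), (276,186), (299,193), (321,200) and (344,207). The cup (276,131), sauce (313,138) and jar (349,161) stand on the rear half. The pot (165,241) and bowl (163,172) are to the left.

```bash
cat > h.py <<'E'
import numpy as np, cv2
from rig import *
def ray(n,px,z):
    c=camera_info(n);R=cv2.Rodrigues(np.array(c['rvec']))[0];t=np.array(c['tvec'])
    p=np.atleast_2d(np.array(px,float));d=(p-[c['cx'],c['cy']])/[c['fx'],c['fy']]
    s=d.copy()
    for _ in range(10): s=d/(1+c['k1']*(s**2).sum(1,keepdims=True))
    D=np.c_[s,np.ones(len(s))]@R; C=-R.T@t
    return C+D*((z-C[2])/D[:,2])[:,None]
E
python3 - <<'E'
from h import *
P=ray('top',[(254,179),(276,186),(299,193),(321,200),(344,207)],.108);print(P.round(4),np.diff(P,axis=0).round(4))
print('scene',ray('scene',[(352.5,229),(335,215),(318.5,201),(303,188),(288.5,175.5)],.108).round(4))
d=P[0]-P[4];print('yaw',np.arctan2(-d[0],d[1]), 'len',np.linalg.norm(d))
print('corners',ray('top',[(254,106),(387,149),(360,243),(223,200)],.11).round(3))
im=cv2.imread('pics/top0.png');cv2.imwrite('pics/c.png',cv2.resize(im[90:255,210:400],None,fx=4,fy=4,interpolation=cv2.INTER_CUBIC)[:600])
E
```

```text
[[ 0.6271  0.17    0.108 ]
 [ 0.6048  0.105   0.108 ]
 [ 0.5825  0.0372  0.108 ]
 [ 0.5602 -0.0275  0.108 ]
 [ 0.538  -0.0949  0.108 ]] [[-0.0223 -0.065   0.    ]
 [-0.0223 -0.0678  0.    ]
 [-0.0222 -0.0646  0.    ]
 [-0.0222 -0.0674  0.    ]]
scene [[ 0.6294  0.1731  0.108 ]
 [ 0.6076  0.1071  0.108 ]
 [ 0.5833  0.0401  0.108 ]
 [ 0.5598 -0.0256  0.108 ]
 [ 0.5355 -0.0909  0.108 ]]
yaw -0.32461743063092463 len 0.27945430631038376
corners [[ 0.847  0.167  0.11 ]
 [ 0.708 -0.227  0.11 ]
 [ 0.431 -0.139  0.11 ]
 [ 0.567  0.262  0.11 ]]
```

View pics/c.png

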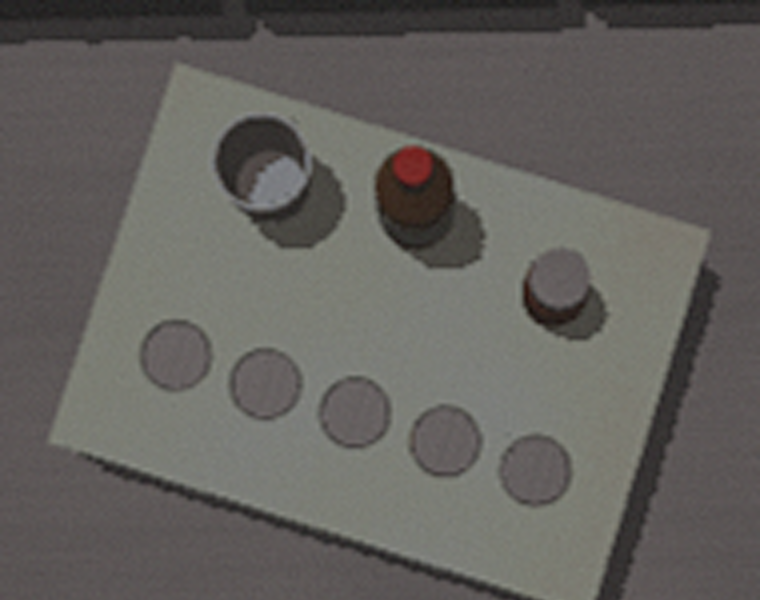

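Emit:
carry_out([
  [[0,0,-35,0,-1],[0,0,-70,0,-1],[0,0,-100,0,-1],[-30,-15,-100,0,-1],[-65,-32,-100,0,-1],[-100,-49,-100,0,-1],[-136,-67,-100,0,-1],[-172,-85,-100,0,-1],[-208,-102,-100,0,-1],[-244,-120,-100,0,-1],[-280,-138,-100,0,-1],[-316,-156,-100,0,-1],[-352,-173,-100,0,-1],[-388,-191,-100,0,-1],[-424,-209,-100,0,-1],[-460,-227,-100,0,-1],[-495,-244,-100,0,-1],[-520,-256,-100,0,-1],[-536,-264,-100,0,-1],[-545,-268,-100,0,-1]],
], force=30)

```text
time: 1.77
ee_pos: [0.6292, 0.1703, 0.4021]
eef_rot: [-0.001, 0.156, 0.988, -0.001]
ft_force: [0.0, 0.0, 0.7]
opening: 0.0001
```

Emit:
carry_out([
  [[0,1,25,0,-1],[0,1,60,0,-1],[0,1,95,0,-1],[0,1,130,0,-1],[0,1,160,0,-1],[0,1,185,0,-1],[0,1,200,0,-1],[0,1,206,0,-1],[0,1,206,0,-1],[0,1,206,0,-1]],
])

```text
time: 2.6
ee_pos: [0.629, 0.1716, 0.1968]
eef_rot: [-0.001, 0.156, 0.988, -0.001]
ft_force: [0.5, 0.3, 0.7]
opening: -0.0
```

```bash
python3 - <<'E'
from h import *
s=observe();print(s['ee_pos'],s['ft_force'],s['eef_rot'])
a=read_camera('top');b=read_camera('scene')
f=lambda i,x,y:cv2.resize(i[y:y+140,x:x+190],(570,420)[:2],interpolation=cv2.INTER_CUBIC)
cv2.imwrite('pics/d.png',np.vstack([cv2.resize(a[120:220,210:410],(600,300)),cv2.resize(b[150:250,250:450],(600,300))]))
E
```

```text
[0.62903505 0.17158003 0.1967915 ] [0.47845181 0.27656499 0.65814462] [-7.45099053e-04  1.55975713e-01  9.87759880e-01 -1.20088103e-03]
```

View pics/d.png

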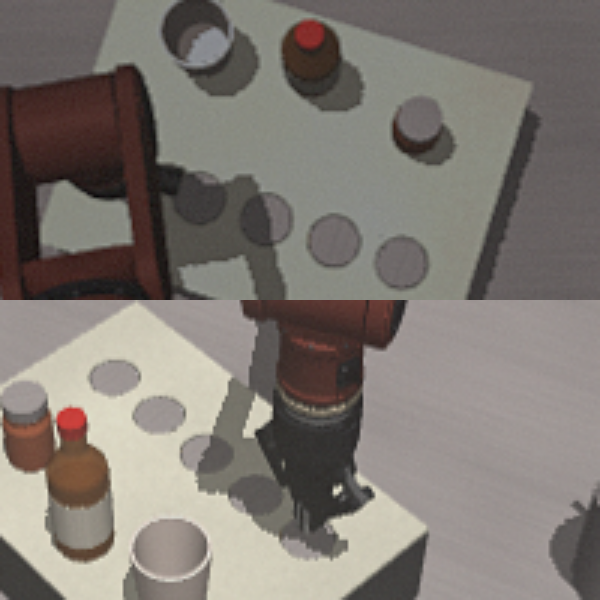

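The scene crop shows the shut fingertips hovering just above the leftmost plate (about 315,530 in the crop), clear of the cup and bottles. Next I'll lower gently.

Emit:
carry_out([
  [[0,0,5,0,-1],[0,0,9,0,-1],[0,0,12,0,-1],[0,0,13,0,-1],[0,0,14,0,-1],[0,0,15,0,-1],[0,0,16,0,-1],[0,0,17,0,-1],[0,0,17,0,-1]],
])

```text
time: 3.45
ee_pos: [0.63, 0.1713, 0.1811]
eef_rot: [0.001, 0.156, 0.988, -0.001]
ft_force: [0.2, 0.9, 0.4]
opening: 0.0
```

Emit:
carry_out([
  [[0,0,1,0,-1],[0,0,1.5,0,-1],[0,0,2,0,-1],[0,0,2.5,0,-1],[0,0,2.5,0,-1]],
])

```text
time: 3.87
ee_pos: [0.6303, 0.1714, 0.1807]
eef_rot: [0.001, 0.156, 0.988, -0.001]
ft_force: [-3.1, -0.8, 7.6]
opening: 0.0004
```

Emit:
carry_out([
  [[0,0,-6,0,-1],[0,0,-12,0,-1],[0,-20,-12,0,-1],[1,-45,-12,0,-1],[2,-64,-12,0,-1],[2.5,-70,-12,0,-1],[2.5,-70,-9,0,-1],[2.5,-70,-6,0,-1],[2.5,-70,-3,0,-1],[2.5,-70,-1.5,0,-1],[2.5,-70,0,0,-1],[2.5,-70,1,0,-1],[2.5,-70,2,0,-1],[2.5,-70,2.5,0,-1],[2.5,-70,2.5,0,-1]],
])

```text
time: 5.12
ee_pos: [0.6064, 0.1065, 0.1807]
eef_rot: [0.0, 0.156, 0.988, -0.001]
ft_force: [-5.9, 0.8, 11.0]
opening: 0.0
```

Plate B is a blank too: 11 N with no give at the same height. Next is plate C at (0.583, 0.0385).

Emit:
carry_out([
  [[0,0,-6,0,-1],[0,0,-12,0,-1],[0,-20,-12,0,-1],[1,-45,-12,0,-1],[1.5,-65,-12,0,-1],[1.5,-71.5,-12,0,-1],[1.5,-71.5,-9,0,-1],[1.5,-71.5,-6,0,-1],[1.5,-71.5,-3,0,-1],[1.5,-71.5,-1.5,0,-1],[1.5,-71.5,0,0,-1],[1.5,-71.5,1,0,-1],[1.5,-71.5,2,0,-1],[1.5,-71.5,2.5,0,-1],[1.5,-71.5,2.5,0,-1]],
])

```text
time: 6.37
ee_pos: [0.5831, 0.0398, 0.1806]
eef_rot: [-0.001, 0.155, 0.988, -0.001]
ft_force: [-6.6, 1.2, 11.8]
opening: 0.0004
```

Plate C is a blank as well. Next is D at (0.5605, -0.028).

Emit:
carry_out([
  [[0,0,-6,0,-1],[0,0,-12,0,-1],[0,-20,-12,0,-1],[1,-45,-12,0,-1],[1,-65,-12,0,-1],[1,-71,-12,0,-1],[1,-71,-9,0,-1],[1,-71,-6,0,-1],[1,-71,-3,0,-1],[1,-71,-1.5,0,-1],[1,-71,0,0,-1],[1,-71,1,0,-1],[1,-71,2,0,-1],[1,-71,2.5,0,-1],[1,-71,2.5,0,-1]],
])

```text
time: 7.62
ee_pos: [0.5606, -0.027, 0.1784]
eef_rot: [-0.0, 0.155, 0.988, -0.0]
ft_force: [-1.5, 0.4, 2.0]
opening: 0.0001
```

D gives: it has gone down 2.3 mm at 2 N. I'll press on to about 6.5 mm.

Emit:
carry_out([
  [[0,0,1,0,-1],[0,0,2,0,-1],[0,0,3,0,-1],[0,0,4,0,-1],[0,0,5,0,-1],[0,0,5,0,-1],[0,0,5,0,-1],[0,0,5,0,-1],[0,0,5,0,-1],[0,0,5,0,-1]],
])

```text
time: 8.45
ee_pos: [0.5607, -0.0271, 0.1737]
eef_rot: [-0.0, 0.155, 0.988, -0.0]
ft_force: [-2.3, 2.3, 4.8]
opening: -0.0
```

```bash
python3 - <<'E'
from h import *
s=observe();print(s['ee_pos'],s['ft_force'])
cv2.imwrite('pics/e.png',cv2.resize(read_camera('top')[90:290,200:420],(660,600),interpolation=cv2.INTER_CUBIC))
E
```

```text
[ 0.56070982 -0.02708838  0.17369453] [-2.27864604  2.32181767  4.77980882]
```

View pics/e.png

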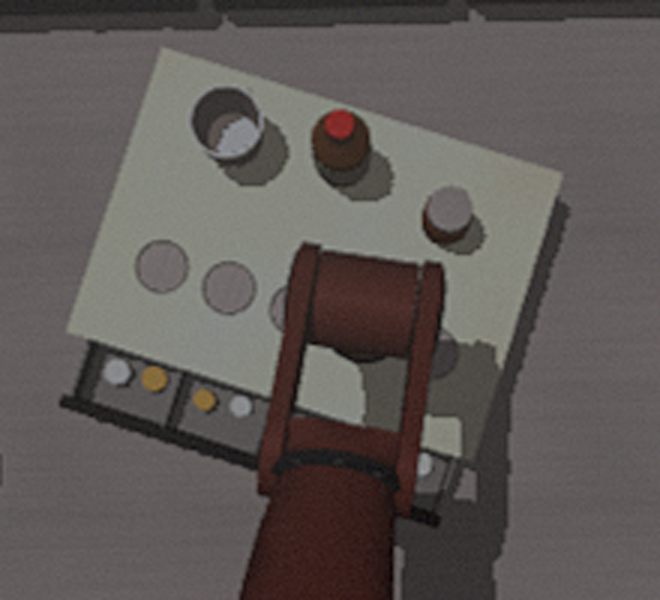

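The picture shows the drawer out: its black front runs from about (65,402) to (435,520) in the crop, with the coins visible, and the cup, bottle and jar have not moved. Now I'll let go straight up.

Emit:
carry_out([
  [[0,0,-4,0,-1],[0,0,-12,0,-1],[0,0,-30,0,-1],[0,0,-60,0,-1],[0,0,-92,0,-1],[0,0,-124,0,-1],[0,0,-156,0,-1],[0,0,-180,0,-1],[0,0,-195,0,-1],[0,0,-200,0,-1],[0,0,-200,0,-1],[0,0,-200,0,-1],[0,0,-200,0,-1]],
])

```text
time: 9.58
ee_pos: [0.5601, -0.0269, 0.3714]
eef_rot: [-0.002, 0.155, 0.988, -0.0]
ft_force: [-0.2, -0.0, -0.7]
opening: 0.0002
```

```bash
python3 - <<'E'
from h import *
s=observe();print(s['ee_pos'],s['ft_force'],abs(s['dq']).max())
cv2.imwrite('pics/f.png',read_camera('scene'))
E
```

```text
[ 0.56005375 -0.02694052  0.37141164] [-0.19236535 -0.02359457 -0.71311145] 0.006501263734785945
```

View pics/f.png

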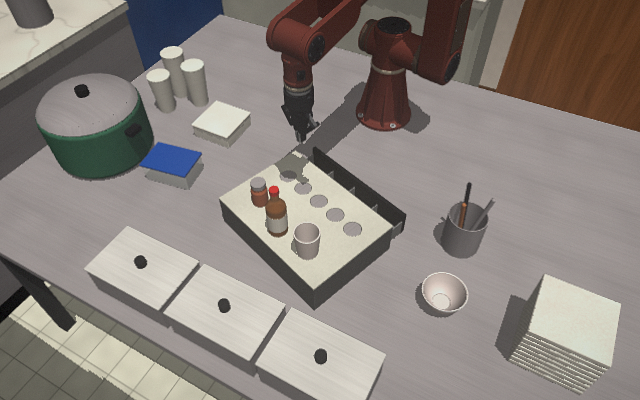

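The scene view shows the drawer out, its front running from about (315,150) to (403,225). The gripper is well clear at (300,115) and every bystander is where it was.

```bash
python3 -c "
from rig import *
print(job_done())"
```

```text
the job is handed in; nothing more can be done
None
```

The drawer is open. I felt across the plates from the +y end, and the fourth one (70 mm to the -y side of the middle) was the catch.

- **Blanks:** the first three plates did not give under 8–12 N. I did not test the fifth plate.
- **Catch:** the fourth gave 2.3 mm at 2 N. I pressed it to about 7 mm at 4.8 N, and the drawer sprang out by itself.
- **Last checks:** I let go and lifted 200 mm straight up. The final picture shows the drawer out and the bystanders where they were. Wrist force was back near zero (under 1 N), and the arm was still and clear at 9.6 s. None of the checks failed or disagreed. The two cameras differed by up to about 4 mm on the plate positions, which was within the room around the fingertips.

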